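# Dress the sprung lap plate with a hand stone

## Task

Someone left the flush cutters lying on the sprung steel lap plate: lay them flat on the bench, touching none of the other things. Then take the dressing stone and dress the plate: set the stone flat and lengthwise on the plate's midline at the end with the stop bar, and push it to the other end in one stroke without lifting, pressing down steadily with about 8 N (never over 20 N). Put the stone back, flat and square, wholly on its rubber pad, and leave the gauge case, bottle, cup and steel block where they stand.

Things in the scene. Friction and masses are not known exactly. Their poses are not given: they have to be found in the camera images.
- lap: fixed sprung lap, 270x110 mm aluminium cradle standing on the bench; origin at the centre of its underside, x along its length, z up. A rectangular upright stop bar (10 mm thick, 80 mm wide, top 57 mm above the bench) stands across its -x end, its inner face 119 mm from the centre. The cradle's side walls reach 20 mm.
- plate_face (a point): centre of the top face of the lap's steel plate, 220 mm (x) by 80 mm (y), 45 mm above the bench when unloaded; same axes as the lap, x from the stop bar end towards the open end. It sinks with the plate and stays level.
- lap_plate (a joint): how far the plate is pressed down, m: 0 unloaded, 0.016 bottomed. Springs hold it up with 2 N preload and 1 N/mm: pressed with F newtons it sinks F - 2 mm (8 N: 6 mm). The plate does not tilt.
- stone: dressing stone standing on its pad: flat pale grey abrasive sole 90 mm (x) by 44 mm (y) with an aluminium back, 22 mm thick together, and on it a dark grey handle bar 70 mm (x) by 26 mm (y), from 22 to 56 mm above the sole. Origin at the centre of the sole's underside, z up; the same end for end. 0.18 to 0.28 kg.
- pad: fixed black rubber pad, 130 mm (x) by 70 mm (y) on a 136x76 mm sheet, 5 mm high; origin at the centre of its underside. The stone starts on it, the long sides roughly parallel. Around the work: a blue-grey drawer cabinet stands at the back left of the bench (x over 0.69, y 0.18 to 0.45, 240 mm high) and a laptop at the right (y below -0.47): keep clear of both. The free bench top reaches from x = 0.30 to 0.90 and to y = 0.43 at the left.
- cutters: flush cutters with blue grips, 55 mm (x) by 185 mm (y), 12 mm thick, 0.13 kg, lying flat on the lap plate at the start; origin at the centre of the underside, z up, handles towards +y (spread up to 55 mm, best pinched across both about 20 mm from the origin towards +y), jaws towards -y.
- gauge_case: bystander: closed wooden gauge-block case, 94 mm (x) by 150 mm (y), 43 mm high; origin at the centre of its underside
- solvent_bottle: bystander: white dispenser bottle, 70 mm across, 128 mm high; origin at the centre of its underside
- sample_cup: bystander: capped sample cup, 49 mm across, 52 mm high; origin at the centre of its underside
- setting_block: bystander: ground steel setting block with four small holes, 40 mm (x) by 50 mm (y), 25 mm high; origin at the centre of its underside
Things that resemble listed ones, but are neither listed nor needed, are in the scene too. Of the things that look like the pad, the smaller one is meant.

How it is judged:
By the outcome, as a careful person would: the job done as asked, in the order asked, and still so for the second after the job is handed in, with the robot touching nothing.
It also fails if it takes over 67 s, if anything falls off the work surface, if the arm or the gripper's body presses on something with over 40 N, if the wrist force passes 120 N, or if a joint passes its speed limit or range.

## Robot

A 7-joint arm with a two-finger parallel gripper is mounted at the origin on a cart in front of the work surface, level with it; the furniture and walls round the work are solid. World frame = base frame: x ahead of the robot, y to its left, z up, the work surface at z = 0. Lengths are in m, angles in rad, forces in N, time in s.
With the tool pointing down it reaches from about 0.4 to 0.85 m from the base axis. Payload 4.5 kg.
Tool frame: the origin (TCP) lies between the finger pads; the fingertips stand 11 mm ahead of it and the grasp point (between the pads) lies 8 mm behind it (r.nose_length is the distance from the TCP to the fingertips, in m); z points along the fingers, y is the line along which they close (so a half turn about z gives the same grasp; the last joint's range is limited). The gripper opens to 88 mm and grips with 3 to 60 N. Pads are 18 mm wide; open, the fingers measure 123 mm over their backs; the gripper's body (75 mm by 187 mm) begins 45 mm behind the grasp point.
Start: joints at [-1.086, 0.689, -0.195, 1.565, 0.157, 0.902, -0.215], TCP at [0.272, 0.563, 0.25] pointing down, gripper open.
Joint ranges: [-3.01, 3.01], [-0.46, 2.08], [-1.47, 1.51], [0.13, 2.56], [-1, 4.14], [0.04, 2.09], [-2.66, 2.66]. Speed limits (rad/s): [2.57, 2.57, 3.14, 3.14, 3.14, 3.14, 3.14].

## Interface

Orientations are given as a unit quaternion [x, y, z, w].
In Python, from plant import get_state, snapshot, camera_model, r gives the robot as it stands.
- The arm moves only by the shell command python3 -m inch 'ROWS' [FORCE]. ROWS is text: rows parted by semicolons, each of 7 numbers parted by spaces: the opening, from -1 (shut) to 1 (fully open), then the shift along the tool's x, y, z in m, then the turn, a rotation vector about the tool's x, y, z in rad. A call has 1 to 20 rows; each row shifts and turns the commanded pose from where the row before left it, along the tool's axes as they then stand; what a row does not reach is not made up. A row lasts 1/12 s, in which the tool goes at most 41.7 mm and 7.16 degrees, less where a joint would pass 70% of its speed; a pose out of reach is approached as far as the arm can. A call is refused whole if a number of a shift passes 0.0417 or a number of a turn 0.125, either way. A call with a gripper value outside its range is refused whole. The fingers move at their own pace and stop on an object; FORCE is the grip in N (left out, the last holds). Time passes only in rows, so rows that do not move let the fingers close. It gives the time, the measured TCP pose, the force, the opening and the grip force at its end, in the units of the state.
- get_state(): the state, without advancing time (a new reading comes with each control period).
- snapshot(name): name is "scene" or "top" or "wrist"; returns (picture, depth): 480x640x3 uint8, red, green, blue; 480x640 float32, m along the optical axis (not along the pixel's ray), 0 where there is no reading.
- camera_model(name): a dict with "intrinsics" (3x3 intrinsics, pixels), "view" (4x4, takes a point from world to camera coordinates). Camera axes: x right, y down, z forward; pixel columns grow to the right and rows downward; lengths in m; the calibration is good to about 2 mm. A picture is of the moment at which its call begins: read the wrist's pose just before it. camera_model takes no time and is no camera call; for the wrist camera it gives the pose at the moment of the call.
- r.finish_job(): hands the job in; it is judged then, once.
The state is a dict: "clock": time; "q": joint angles; "qd": joint speeds; "joint_torque": joint torques, N m; "tool_pos": TCP position; "eef_rot": TCP orientation; "contact_force": force on the tool from outside, world axes, zero at the start; "moment": the same for the moment, N m; "opening": opening from 0.0 (shut) to 1.0 (fully open); "finger_force": force on a finger pad.
Only numpy, scipy, OpenCV 4.12 (cv2) and the standard library are available. Lean on these libraries where they do the work, as an engineer would, in place of code of your own. Each camera call takes 0.05 s, during which the arm holds its last target. There are 200 camera calls.

## Working session

There is one attempt and no reset: what is moved stays moved. The work goes in short steps, Python scripts to look and compute and a shell command to move; the robot and the scene stay as the last step left them, time stands still between calls to the robot, and variables do not carry over. Pictures are saved under pics/ and viewed, at most 11 in all, crops included, and the job is handed in when it is done.

```bash
ls; mkdir -p pics; python3 - <<'E'
from plant import *
import cv2,numpy as np
s=get_state();print(s)
for n in("top","scene"):
    p,d=snapshot(n);cv2.imwrite(f"pics/{n}0.png",p[:,:,::-1]);np.save(f"pics/{n}0.npy",d)
    m=camera_model(n);print(n,np.round(m["intrinsics"],1).tolist(),np.round(m["view"],4).tolist())
E
```

```text
pics
{'clock': 0.0, 'q': array([-1.08620721,  0.68997317, -0.19450898,  1.56634518,  0.1572956 ,
        0.90248871, -0.21511295]), 'qd': array([ 8.33180078e-05, -1.93461195e-04, -2.96281649e-04,  5.57412895e-04,
       -4.51971985e-04,  1.79800115e-03,  5.76961784e-04]), 'joint_torque': array([-9.91938759e-04, -5.27566946e+01, -1.26733683e+00, -1.53438735e+01,
       -5.27415995e-02,  6.45559427e-03,  1.48752588e-04]), 'tool_pos': array([0.27207588, 0.56199308, 0.24891632]), 'eef_rot': array([ 2.23459186e-01,  9.74712861e-01, -9.01183158e-04, -1.38852727e-04]), 'contact_force': array([ 1.06363836,  1.32253083, -0.41222847]), 'moment': array([0.02740856, 0.0319996 , 0.00349919]), 'finger_force': 0.0, 'opening': 1.0022116923255413}
top [[471.4, 0.0, 327.5], [0.0, 471.4, 243.6], [0.0, 0.0, 1.0]] [[-0.0157, -0.9996, -0.025, 0.0048], [-0.9802, 0.0203, -0.1972, 0.6162], [0.1976, 0.0215, -0.98, 0.8534], [0.0, 0.0, 0.0, 1.0]]
scene [[501.4, 0.0, 320.4], [0.0, 501.4, 241.6], [0.0, 0.0, 1.0]] [[0.9055, -0.4239, -0.0176, -0.5276], [-0.3194, -0.6539, -0.6859, 0.2346], [0.2792, 0.6267, -0.7275, 0.8465], [0.0, 0.0, 0.0, 1.0]]
```

View pics/top0.png

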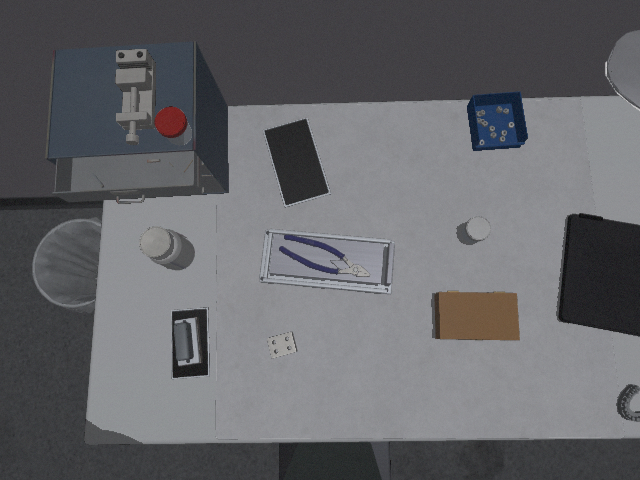

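View pics/scene0.png

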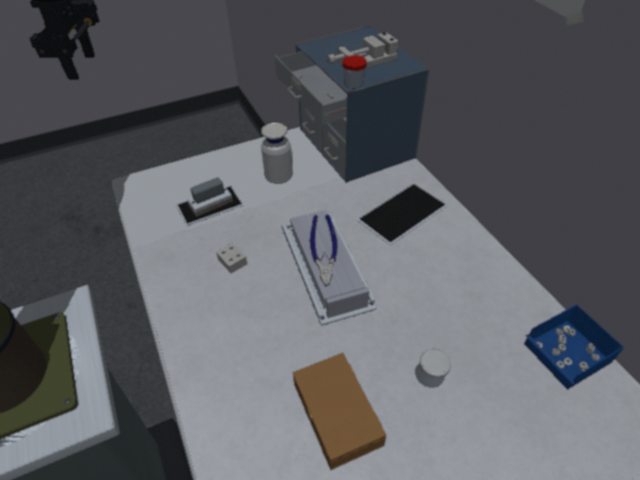

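The top view shows the lap at (327,261) with its stop bar at the right end (387,264), and the cutters on it with handles to the left and jaws at (355,268). Two things look like the pad: the black one at (190,342), which carries the stone, and a larger black sheet at (297,162). The first fits: it is smaller and the stone is on it. I'll measure these and confirm in a crop.

```bash
cat > h.py <<'E'
import numpy as np,cv2
from plant import *
from scipy.spatial.transform import Rotation as R
def cloud(d,m):
    K,V=m["intrinsics"],m["view"];v,u=np.mgrid[:480,:640]
    c=np.stack([(u-K[0,2])/K[0,0]*d,(v-K[1,2])/K[1,1]*d,d],-1)
    return (c-V[:3,3])@V[:3,:3]
def ray(uv,z,m):
    K,V=m["intrinsics"],m["view"];uv=np.atleast_2d(uv).astype(float)
    dr=np.c_[(uv-[K[0,2],K[1,2]])/[K[0,0],K[1,1]],np.ones(len(uv))]@V[:3,:3];o=-V[:3,:3].T@V[:3,3]
    return o+dr*((z-o[2])/dr[:,2])[:,None]
def rect(xy):
    (c,s,a)=cv2.minAreaRect((np.asarray(xy)[:,:2]*1000).astype(np.float32))
    if s[0]<s[1]:s=s[::-1];a+=90
    return np.round(c,1),np.round(s,1),round((a+90)%180-90,1)   # mm, long axis deg
def big(mask):
    n,l,st,_=cv2.connectedComponentsWithStats(mask.astype(np.uint8));return l==1+np.argmax(st[1:,4])
def tool():
    s=get_state();Q=R.from_quat(s["eef_rot"]).as_matrix()
    print("t",round(s["clock"],2),"p",np.round(s["tool_pos"]*1000,1),"x",np.round(Q[:,0],3),"y",np.round(Q[:,1],3),"z",np.round(Q[:,2],3),"open",round(s["opening"],3),"F",np.round(s["contact_force"],1),"ff",round(s["finger_force"],1))
    return s,Q
E
cat > m.py <<'E'
from h import *
p=cv2.imread("pics/top0.png")[:,:,::-1];d=np.load("pics/top0.npy");m=camera_model("top");P=cloud(d,m);Z=P[...,2]
def win(u0,u1,v0,v1):
    w=np.zeros((480,640),bool);w[v0:v1,u0:u1]=1;return w&(d>0)
L=win(250,405,220,300);hs=cv2.cvtColor(np.ascontiguousarray(p),cv2.COLOR_RGB2HSV)
print("bench z",np.median(Z[win(300,400,320,400)]))
pl=L&(abs(Z-.045)<.005);print("plate z",np.median(Z[pl]),"plate",rect(P[pl]))
b=L&(Z>.051);print(">51",rect(P[big(b)]))
bar=L&(Z>.052)&(P[...,1]<P[...,1][L].min()+.06);print("bar",rect(P[bar]),Z[bar].max())
blue=L&(hs[...,1]>90)&(hs[...,0]>105)&(hs[...,0]<135);print("blue",blue.sum(),rect(ray(np.argwhere(blue)[:,::-1],.055,m)))
lp=L&(Z>.008)&(P[...,0]>.3);print("lap",rect(P[lp]))
S=win(160,220,300,385)
h=S&(Z>.045);print("handle",rect(P[h]),np.median(Z[h]))
s_=S&(Z>.012)&(Z<.035);print("sole",rect(P[s_]))
pd=S&(p.max(-1)<45)&(Z<.012);print("pad",rect(ray(np.argwhere(big(pd))[:,::-1],.005,m)))
dk=win(255,340,110,215)&(p.max(-1)<60);print("decoy",rect(ray(np.argwhere(big(dk))[:,::-1],.005,m)))
for n,w,z in(("bottle",win(130,190,220,270),.06),("cup",win(450,500,210,250),.03),("case",win(425,525,280,350),.03),("block",win(260,305,325,365),.015)):
    q=w&(Z>z);print(n,rect(P[q]),Z[q].max())
a=cv2.resize(p[215:385,160:405],None,fx=3,fy=3,interpolation=cv2.INTER_CUBIC);cv2.imwrite("pics/crop0.png",a[:,:,::-1])
E
python3 m.py
```

```text
bench z -0.0008983489527983712
plate z 0.044575306091943864 plate (array([590.5, -10.4]), array([234.3,  81. ]), 83.7)
>51 (array([578.9,   2.9]), array([183.3,  28.3]), 74.6)
bar (array([ 576.7, -126.4]), array([79.1, 10. ]), -6.4) 0.060122338846446785
blue 438 (array([600.4,  26.6]), array([120.4,  50.3]), 67.2)
lap (array([591.3,  -3.2]), array([268. , 110.8]), 83.6)
handle (array([435.4, 273. ]), array([69.9, 27.9]), 7.8) 0.05987004790345622
sole (array([435.4, 271.8]), array([90. , 43.9]), 8.7)
pad (array([431.9, 273.5]), array([127.3,  68.4]), 4.2)
decoy (array([809.8,  60.3]), array([173.7,  93.9]), 15.6)
bottle (array([611.7, 303.4]), array([65.3, 63.9]), -71.5) 0.12899408992642997
cup (array([ 643.9, -301.9]), array([48.1, 47.8]), 27.8) 0.05594221862187491
case (array([ 476. , -291.5]), array([151.5,  91.9]), 89.0) 0.04797881477589144
block (array([425.5,  87.4]), array([50.2, 39.7]), -75.5) 0.028960114216285512
```

View pics/crop0.png

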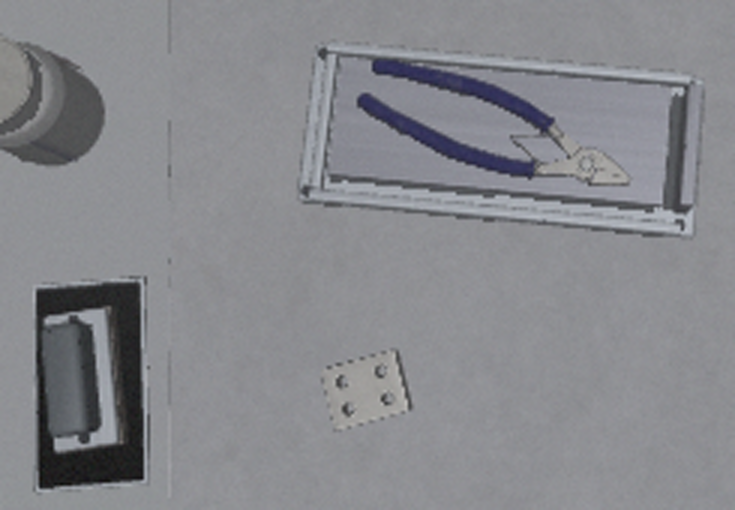

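The crop confirms it: the stone sits on the small pad at crop (90,385). The cutters' handle ends are at (380,68) and (365,100) and the jaw tip at (630,182). The stop bar is at the right end.

```bash
cat > go.py <<'E'
from h import *;import sys
x,y,z,yaw=map(float,sys.argv[1:5])   # mm, deg of tool y axis
s,Q=tool()
t=np.radians(yaw);Y=np.array([np.cos(t),np.sin(t),0]);Zt=np.array([0,0,-1.]);T=np.c_[np.cross(Y,Zt),Y,Zt]
print("turn(tool,rad)",np.round(R.from_matrix(Q.T@T).as_rotvec(),4),"shift after turn(m)",np.round(T.T@(np.array([x,y,z])-s["tool_pos"]*1000)/1000,4))
E
python3 - <<'E'
from h import *
p=cv2.imread("pics/top0.png");m=camera_model("top")
w=ray([[285,237.5],[281.5,248.5],[370,275.7]],.052,m)[:,:2]*1000
hs=cv2.cvtColor(p,cv2.COLOR_BGR2HSV);b=np.zeros((480,640),bool);b[220:300,250:405]=1
b&=(hs[...,1]>90)&(abs(hs[...,0].astype(int)-120)<15)
B=ray(np.argwhere(b)[:,::-1],.052,m)[:,:2]*1000
print(w)
# axis: tip -> direction minimising lateral asymmetry of handle pair
mid=(w[0]+w[1])/2;a=mid-w[2];a/=np.linalg.norm(a)
for k in range(2):
    n=np.array([-a[1],a[0]]);s=(B-w[2])@a;l=(B-w[2])@n;M=[]
    for c in range(70,180,10):
        q=abs(s-c)<5
        if q.any():M.append((c,round(l[q].min()),round(l[q].max())))
    if k==0:
        f=np.polyfit([x[0] for x in M[1:]],[(x[1]+x[2])/2 for x in M[1:]],1);print(M,f)
        a0=a.copy();t0=w[2];a=a+n*f[0];a/=np.linalg.norm(a)
print("axis deg",np.degrees(np.arctan2(a[1],a[0])),M)
g=[x for x in M if x[0]==110][0];n=np.array([-a[1],a[0]])
print("grasp",w[2]+112*a+n*(g[1]+g[2])/2,"len",s.max())
E
python3 go.py 600 0 150 -15
```

```text
[[632.01464196  77.32278686]
 [610.08231978  84.15959443]
 [553.11698913 -87.31018654]]
[(70, -23, 21), (80, -24, 22), (90, -25, 23), (100, -26, 24), (110, -27, 23), (120, -26, 24), (130, -25, 24), (140, -24, 22), (150, -22, 21), (160, -20, 19), (170, -21, 17)] [ 3.03030303e-04 -1.08787879e+00]
axis deg 68.00730159616874 [(70, -23, 21), (80, -24, 22), (90, -25, 23), (100, -26, 24), (110, -27, 23), (120, -26, 24), (130, -25, 24), (140, -24, 22), (150, -22, 21), (160, -20, 19), (170, -21, 17)]
grasp [596.91415679  15.79077419] len 184.21857515101493
t 0.1 p [272.1 562.  249. ] x [-0.9    0.436 -0.   ] y [ 0.436  0.9   -0.002] z [-0.001 -0.002 -1.   ] open 1.0 F [ 0.9  0.5 -0. ] ff 0.0
turn(tool,rad) [-1.3000e-03  1.2000e-03  1.3819e+00] shift after turn(m) [-0.458   0.4622  0.099 ]
```

```bash
T="";python3 -m inch '1 0 0 0 0 0 .115;1 0 0 0 0 0 .115;1 0 0 0 0 0 .115;1 0 0 0 0 0 .115;1 0 0 0 0 0 .115;1 0 0 0 0 0 .115;1 0 0 0 0 0 .115;1 0 0 0 0 0 .115;1 0 0 0 0 0 .115;1 0 0 0 0 0 .115;1 0 0 0 0 0 .115;1 0 0 0 0 0 .115;1 0 0 0 0 0 .115' 30
python3 -m inch '1 -.0195 .0255 0 0 0 0;1 -.0195 .0255 0 0 0 0;1 -.0195 .0255 0 0 0 0;1 -.0195 .0255 0 0 0 0;1 -.0195 .0255 0 0 0 0;1 -.0195 .0255 0 0 0 0;1 -.0195 .0255 0 0 0 0;1 -.0195 .0255 0 0 0 0;1 -.0195 .0255 0 0 0 0;1 -.0195 .0255 0 0 0 0;1 -.0195 .0255 0 0 0 0;1 -.0195 .0255 0 0 0 0;1 -.0195 .0255 0 0 0 0;1 -.0195 .0255 0 0 0 0;1 -.0195 .0255 0 0 0 0;1 -.0195 .0255 0 0 0 0;1 -.0195 .0255 0 0 0 0;1 -.0195 .0255 0 0 0 0;1 -.0195 .0255 0 0 0 0;1 -.0195 .0255 0 0 0 0'
python3 go.py 597 16 130 -22
```

```text
clock: 1.18
tool_pos: [0.272, 0.5623, 0.2493]
eef_rot: [0.828, 0.561, -0.0, 0.0]
contact_force: [0.5, 0.3, -0.8]
opening: 1.002
finger_force: 0.0
clock: 2.85
tool_pos: [0.6043, 0.0115, 0.2493]
eef_rot: [0.827, 0.563, -0.0, -0.0]
contact_force: [0.2, 0.3, -0.2]
opening: 0.998
finger_force: 0.0
t 2.85 p [604.3  11.5 249.3] x [ 0.366  0.931 -0.   ] y [ 0.931 -0.366 -0.001] z [-0.001  0.    -1.   ] open 0.998 F [ 0.2  0.3 -0.2] ff 0.0
turn(tool,rad) [-0.001   0.0002  0.009 ] shift after turn(m) [ 0.0015 -0.0084  0.1193]
```

```bash
python3 -m inch '1 .0005 -.0028 .025 0 0 .009;1 .0005 -.0028 .025 0 0 0;1 .0005 -.0028 .025 0 0 0;1 0 0 .025 0 0 0;1 0 0 .025 0 0 0;1 0 0 .025 0 0 0;1 0 0 .015 0 0 0;1 0 0 .014 0 0 0;1 0 0 .0115 0 0 0;1 0 0 0 0 0 0;1 0 0 0 0 0 0'; python3 go.py 597 16 58 -22;python3 - <<'E'
from h import *
p,d=snapshot("wrist");cv2.imwrite("pics/w1.png",p[:,:,::-1])
E
```

```text
clock: 3.77
tool_pos: [0.5965, 0.0174, 0.0588]
eef_rot: [0.829, 0.559, -0.0, -0.0]
contact_force: [0.7, 0.7, 1.2]
opening: 1.002
finger_force: 0.0
t 3.77 p [596.5  17.4  58.8] x [ 0.375  0.927 -0.   ] y [ 0.927 -0.375 -0.001] z [-0.001  0.    -1.   ] open 1.002 F [0.7 0.7 1.2] ff 0.0
turn(tool,rad) [-0.001   0.0004  0.    ] shift after turn(m) [-0.0011  0.001   0.0008]
```

View pics/w1.png

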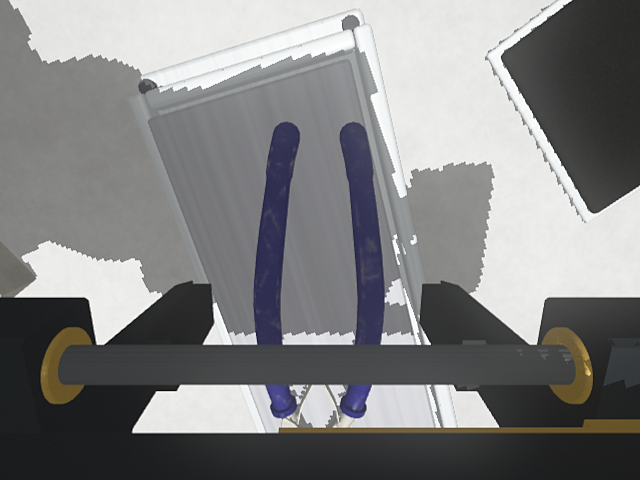

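The wrist view shows both blue handles (265–285 and 355–370 px) centred between the fingers, at (210,300) and (425,300), so I'll close.

```bash
python3 -m inch '1 0 0 .0012 0 0 0;0 0 0 0 0 0 0;0 0 0 0 0 0 0;-.3 0 0 0 0 0 0;-.5 0 0 0 0 0 0;-.5 0 0 0 0 0 0;-.5 0 0 0 0 0 0;-.5 0 0 0 0 0 0;-.5 0 0 0 0 0 0;-.5 0 0 0 0 0 0' 25; python3 -m inch '-1 0 0 -.005 0 0 0;-1 0 0 -.01 0 0 0;-1 0 0 -.02 0 0 0;-1 0 0 -.03 0 0 0;-1 0 0 -.03 0 0 0;-1 0 0 0 0 0 0;-1 0 0 0 0 0 0'; python3 go.py 435 -65 100 -5
```

```text
clock: 4.65
tool_pos: [0.5969, 0.0174, 0.0581]
eef_rot: [0.829, 0.559, 0.0, 0.0]
contact_force: [0.2, 0.5, 0.8]
opening: 0.602
finger_force: 25.0
clock: 5.23
tool_pos: [0.5979, 0.0174, 0.1553]
eef_rot: [0.829, 0.559, 0.002, 0.001]
contact_force: [-0.7, 0.2, -1.4]
opening: 0.604
finger_force: 25.0
t 5.23 p [597.9  17.4 155.3] x [0.375 0.927 0.002] y [ 0.927 -0.375  0.004] z [ 0.004  0.    -1.   ] open 0.604 F [-0.7  0.2 -1.4] ff 25.0
turn(tool,rad) [ 0.004  -0.0013 -0.2968] shift after turn(m) [-0.0963 -0.1551  0.0553]
```

```bash
python3 -m inch '-1 0 0 0 0 0 -.099;-1 0 0 0 0 0 -.099;-1 0 0 0 0 0 -.099;-1 -.0096 -.0155 0 0 0 0;-1 -.0096 -.0155 0 0 0 0;-1 -.0096 -.0155 0 0 0 0;-1 -.0096 -.0155 0 0 0 0;-1 -.0096 -.0155 0 0 0 0;-1 -.0096 -.0155 0 0 0 0;-1 -.0096 -.0155 0 0 0 0;-1 -.0096 -.0155 0 0 0 0;-1 -.0096 -.0155 0 0 0 0;-1 -.0096 -.0155 0 0 0 0;-1 0 0 0 0 0 0;-1 0 0 0 0 0 0'; python3 go.py 435 -65 15 -5;python3 - <<'E'
from h import *
p,d=snapshot("wrist");cv2.imwrite("pics/w2.png",p[:,:,::-1])
E
```

```text
clock: 6.48
tool_pos: [0.4331, -0.065, 0.1526]
eef_rot: [0.738, 0.675, -0.001, -0.001]
contact_force: [-0.1, -0.5, -0.6]
opening: 0.597
finger_force: 25.0
t 6.48 p [433.1 -65.  152.6] x [0.088 0.996 0.   ] y [ 0.996 -0.088 -0.002] z [-0.002  0.    -1.   ] open 0.597 F [-0.1 -0.5 -0.6] ff 25.0
turn(tool,rad) [-0.002  -0.     -0.0008] shift after turn(m) [1.000e-04 1.900e-03 1.376e-01]
```

View pics/w2.png

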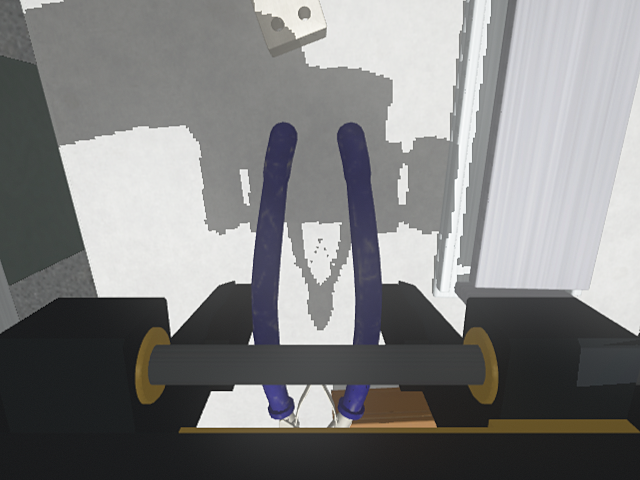

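The wrist view shows the cutters held level, handle ends at (283,130) and (350,130), over clear bench: the block at (290,25) is beyond the handles and the lap is to the right. I'll lower them.

```bash
python3 -m inch '-1 0 0 .025 0 0 0;-1 0 0 .025 0 0 0;-1 0 0 .025 0 0 0;-1 0 0 .025 0 0 0;-1 0 0 .015 0 0 0;-1 0 0 .01 0 0 0;-1 0 0 .006 0 0 0;-1 0 0 .004 0 0 0;-1 0 0 .002 0 0 0;-1 0 0 0 0 0 0;-1 0 0 0 0 0 0'; python3 go.py 435 -65 13.1 -5
```

```text
clock: 7.45
tool_pos: [0.4449, -0.0658, 0.0261]
eef_rot: [0.737, 0.676, -0.006, -0.008]
contact_force: [0.5, -0.7, -1.8]
opening: 0.603
finger_force: 25.0
t 7.45 p [444.9 -65.8  26.1] x [0.086 0.996 0.001] y [ 0.996 -0.086 -0.019] z [-0.019  0.003 -1.   ] open 0.603 F [ 0.5 -0.7 -1.8] ff 25.0
turn(tool,rad) [-0.019  -0.0015  0.0015] shift after turn(m) [-0.0001 -0.01    0.013 ]
```

```bash
python3 -m inch '-1 0 .005 0 -.019 0 0;-1 0 .005 0 0 0 0;-1 0 0 .004 0 0 0;-1 0 0 .004 0 0 0;-1 0 0 0 0 0 0;-1 0 0 0 0 0 0'; python3 go.py 455 -65 13.1 -5
```

```text
clock: 7.95
tool_pos: [0.4532, -0.0671, 0.0191]
eef_rot: [0.737, 0.676, -0.003, -0.004]
contact_force: [0.6, -0.0, -0.6]
opening: 0.6
finger_force: 25.0
t 7.95 p [453.2 -67.1  19.1] x [0.086 0.996 0.001] y [ 0.996 -0.086 -0.009] z [-0.009  0.001 -1.   ] open 0.6 F [ 0.6 -0.  -0.6] ff 25.0
turn(tool,rad) [-0.0093 -0.0006  0.001 ] shift after turn(m) [0.0022 0.0016 0.006 ]
```

```bash
python3 -m inch '-1 0 .004 0 -.009 0 0;-1 0 0 .0025 0 0 0;-1 0 0 .0025 0 0 0;-1 0 0 .0005 0 0 0;-1 0 0 0 0 0 0;-1 0 0 0 0 0 0'; python3 go.py 457 -65 13.1 -5
```

```text
clock: 8.45
tool_pos: [0.4569, -0.0676, 0.0138]
eef_rot: [0.737, 0.676, 0.0, -0.0]
contact_force: [0.5, 0.2, -0.5]
opening: 0.603
finger_force: 25.0
t 8.45 p [456.9 -67.6  13.8] x [0.087 0.996 0.001] y [ 0.996 -0.087 -0.   ] z [-0.     0.001 -1.   ] open 0.603 F [ 0.5  0.2 -0.5] ff 25.0
turn(tool,rad) [-0.0004 -0.0007  0.0004] shift after turn(m) [ 0.0026 -0.0001  0.0007]
```

```bash
python3 -m inch '-1 0 0 .0006 0 0 0;.3 0 0 0 0 0 0;.44 0 0 0 0 0 0;.44 0 0 0 0 0 0;.44 0 0 0 0 0 0;.44 0 0 -.005 0 0 0;.44 0 0 -.01 0 0 0;.44 0 0 -.025 0 0 0;.44 0 0 -.03 0 0 0;.44 0 0 -.03 0 0 0;.44 0 0 -.03 0 0 0;.44 0 0 -.03 0 0 0;.44 0 0 0 0 0 0' ; python3 go.py 435.4 272.4 165 -82
```

```text
clock: 9.53
tool_pos: [0.459, -0.0676, 0.1773]
eef_rot: [0.737, 0.675, 0.003, 0.002]
contact_force: [0.0, -0.4, 0.7]
opening: 0.717
finger_force: 0.0
t 9.53 p [459.  -67.6 177.3] x [0.088 0.996 0.002] y [ 0.996 -0.088  0.007] z [ 0.007  0.001 -1.   ] open 0.717 F [ 0.  -0.4  0.7] ff 0.0
turn(tool,rad) [ 0.0046 -0.0061  1.3435] shift after turn(m) [ 0.0239 -0.34    0.0123]
```

```bash
python3 -m inch '.44 0 0 0 0 0 .112;.44 0 0 0 0 0 .112;.44 0 0 0 0 0 .112;.44 0 0 0 0 0 .112;.44 0 0 0 0 0 .112;.44 0 0 0 0 0 .112;.44 0 0 0 0 0 .112;.44 0 0 0 0 0 .112;.44 0 0 0 0 0 .112;.44 0 0 0 0 0 .112;.44 0 0 0 0 0 .112;.44 0 0 0 0 0 .112;.44 0 0 0 0 0 0'
python3 -m inch '.44 .0017 -.0243 0 0 0 0;.44 .0017 -.0243 0 0 0 0;.44 .0017 -.0243 0 0 0 0;.44 .0017 -.0243 0 0 0 0;.44 .0017 -.0243 0 0 0 0;.44 .0017 -.0243 0 0 0 0;.44 .0017 -.0243 0 0 0 0;.44 .0017 -.0243 0 0 0 0;.44 .0017 -.0243 0 0 0 0;.44 .0017 -.0243 0 0 0 0;.44 .0017 -.0243 0 0 0 0;.44 .0017 -.0243 0 0 0 0;.44 .0017 -.0243 0 0 0 0;.44 .0017 -.0243 0 0 0 0;.44 0 0 0 0 0 0;.44 0 0 0 0 0 0'
python3 go.py 435.4 272.4 150 -82
python3 - <<'E'
from h import *
print(np.round(get_state()["q"],2))
p,d=snapshot("top");cv2.imwrite("pics/top1.png",p[:,:,::-1])
m=camera_model("top");P=cloud(d,m)
w=np.zeros((480,640),bool);w[290:420,290:440]=1
hs=cv2.cvtColor(p,cv2.COLOR_RGB2HSV)
b=w&(hs[...,1]>90)&(abs(hs[...,0].astype(int)-120)<15);print("cutters",b.sum(),rect(ray(np.argwhere(b)[:,::-1],.007,m)),np.percentile(P[b][:,2],[5,50,95]))
E
```

```text
clock: 10.62
tool_pos: [0.4565, -0.0679, 0.1727]
eef_rot: [0.998, 0.069, -0.001, -0.0]
contact_force: [0.9, -0.5, -0.4]
opening: 0.721
finger_force: 0.0
clock: 11.95
tool_pos: [0.4324, 0.2736, 0.173]
eef_rot: [0.997, 0.073, -0.0, -0.001]
contact_force: [0.1, -1.0, 0.0]
opening: 0.72
finger_force: 0.0
t 11.95 p [432.4 273.6 173. ] x [ 0.989  0.145 -0.001] y [ 0.145 -0.989 -0.001] z [-0.001  0.001 -1.   ] open 0.72 F [ 0.1 -1.   0. ] ff 0.0
turn(tool,rad) [-0.0011  0.0009  0.0058] shift after turn(m) [0.0028 0.0016 0.023 ]
[-0.53  0.66 -0.2   1.98  0.25  0.52 -2.33]
cutters 471 (array([457. , -57.1]), array([121.2,  51. ]), 84.5) [0.00658864 0.00957941 0.01276788]
```

```bash
python3 -m inch '.44 .0014 .0008 .02 0 0 .006;.44 .0014 .0008 .02 0 0 0;.44 0 0 .02 0 0 0;.44 0 0 .02 0 0 0;.44 0 0 .02 0 0 0;.44 0 0 .015 0 0 0;.44 0 0 .01 0 0 0;.44 0 0 .005 0 0 0;.44 0 0 0 0 0 0;.44 0 0 0 0 0 0'; python3 go.py 435.4 272.4 43 -82;python3 - <<'E'
from h import *
p,d=snapshot("wrist");cv2.imwrite("pics/w3.png",p[:,:,::-1])
E
```

```text
clock: 12.83
tool_pos: [0.4362, 0.2708, 0.0437]
eef_rot: [0.998, 0.067, -0.0, -0.0]
contact_force: [0.6, 0.2, -0.1]
opening: 0.719
finger_force: 0.0
t 12.83 p [436.2 270.8  43.7] x [ 0.991  0.133 -0.   ] y [ 0.133 -0.991 -0.001] z [-0.     0.001 -1.   ] open 0.719 F [ 0.6  0.2 -0.1] ff 0.0
turn(tool,rad) [-0.0007  0.0002 -0.0061] shift after turn(m) [-0.0006 -0.0017  0.0007]
```

View pics/w3.png

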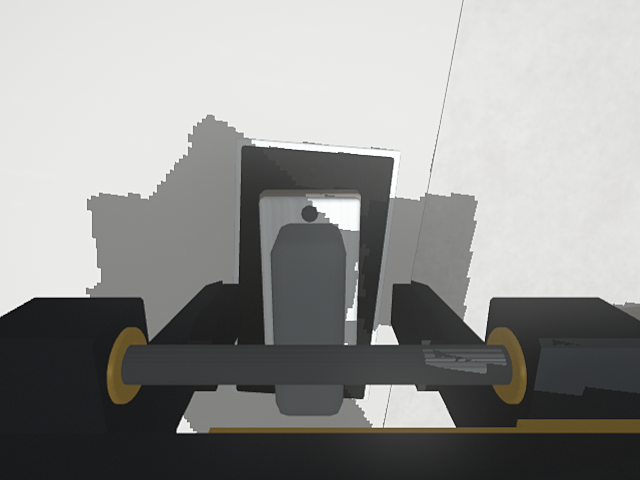

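The wrist view shows the handle bar (272–345 px) between the fingers at 230 and 400, with the stone square to the gripper on its pad. I'll grip and lift it.

```bash
python3 -m inch '.44 0 -.0015 0 0 0 0;0 0 0 0 0 0 0;-.3 0 0 0 0 0 0;-1 0 0 0 0 0 0;-1 0 0 0 0 0 0;-1 0 0 0 0 0 0;-1 0 0 0 0 0 0;-1 0 0 0 0 0 0;-1 0 0 0 0 0 0;-1 0 0 0 0 0 0' 45; python3 go.py 435.4 272.4 43 -82; python3 -m inch '-1 0 0 -.005 0 0 0;-1 0 0 -.015 0 0 0;-1 0 0 -.03 0 0 0;-1 0 0 -.03 0 0 0;-1 0 0 -.03 0 0 0;-1 0 0 -.02 0 0 0;-1 0 0 0 0 0 0;-1 0 0 0 0 0 0'; python3 go.py 584.1 -67.3 150 -6.4
```

```text
clock: 13.72
tool_pos: [0.4357, 0.2729, 0.0434]
eef_rot: [0.998, 0.067, -0.0, -0.001]
contact_force: [-0.9, 0.3, 0.4]
opening: 0.288
finger_force: 45.0
t 13.72 p [435.7 272.9  43.4] x [ 0.991  0.134 -0.   ] y [ 0.134 -0.991 -0.001] z [-0.     0.001 -1.   ] open 0.288 F [-0.9  0.3  0.4] ff 45.0
turn(tool,rad) [-0.0011  0.0003 -0.0056] shift after turn(m) [-0.0004  0.0005  0.0004]
clock: 14.38
tool_pos: [0.4361, 0.2726, 0.1742]
eef_rot: [0.998, 0.067, 0.001, -0.001]
contact_force: [-1.1, -0.1, -1.7]
opening: 0.293
finger_force: 45.0
t 14.38 p [436.1 272.6 174.2] x [0.991 0.133 0.001] y [ 0.133 -0.991 -0.002] z [ 0.001  0.002 -1.   ] open 0.293 F [-1.1 -0.1 -1.7] ff 45.0
turn(tool,rad) [-5.0000e-04 -2.1000e-03 -1.3257e+00] shift after turn(m) [-0.3213  0.1849  0.0242]
```

```bash
python3 -m inch '-1 0 0 0 0 0 -.1105;-1 0 0 0 0 0 -.1105;-1 0 0 0 0 0 -.1105;-1 0 0 0 0 0 -.1105;-1 0 0 0 0 0 -.1105;-1 0 0 0 0 0 -.1105;-1 0 0 0 0 0 -.1105;-1 0 0 0 0 0 -.1105;-1 0 0 0 0 0 -.1105;-1 0 0 0 0 0 -.1105;-1 0 0 0 0 0 -.1105;-1 0 0 0 0 0 -.1105;-1 0 0 0 0 0 0'
python3 -m inch '-1 -.02 .0115 0 0 0 0;-1 -.02 .0115 0 0 0 0;-1 -.02 .0115 0 0 0 0;-1 -.02 .0115 0 0 0 0;-1 -.02 .0115 0 0 0 0;-1 -.02 .0115 0 0 0 0;-1 -.02 .0115 0 0 0 0;-1 -.02 .0115 0 0 0 0;-1 -.02 .0115 0 0 0 0;-1 -.02 .0115 0 0 0 0;-1 -.02 .0115 0 0 0 0;-1 -.02 .0115 0 0 0 0;-1 -.02 .0115 0 0 0 0;-1 -.02 .0115 0 0 0 0;-1 -.02 .0115 0 0 0 0;-1 -.02 .0115 0 0 0 0;-1 0 0 0 0 0 0;-1 0 0 0 0 0 0'
python3 go.py 583.8 -66.8 100 -6.4
python3 - <<'E'
from h import *
p,d=snapshot("top");cv2.imwrite("pics/top2.png",p[:,:,::-1])
m=camera_model("top");w=np.zeros((480,640),bool);w[300:385,165:215]=1
for t in(45,60,80):
    b=big(w&(p.max(-1)<t));print("pad",b.sum(),rect(ray(np.argwhere(b)[:,::-1],.005,m)))
p,d=snapshot("wrist");cv2.imwrite("pics/w4.png",p[:,:,::-1])
E
```

```text
clock: 15.47
tool_pos: [0.4348, 0.2717, 0.1715]
eef_rot: [0.744, 0.668, -0.002, -0.001]
contact_force: [-0.6, 0.1, -2.0]
opening: 0.292
finger_force: 45.0
clock: 16.97
tool_pos: [0.5825, -0.0674, 0.1713]
eef_rot: [0.747, 0.665, -0.001, -0.001]
contact_force: [-0.6, 0.3, -2.4]
opening: 0.288
finger_force: 45.0
t 16.97 p [582.5 -67.4 171.3] x [0.116 0.993 0.   ] y [ 0.993 -0.116 -0.003] z [-0.003  0.001 -1.   ] open 0.288 F [-0.6  0.3 -2.4] ff 45.0
turn(tool,rad) [-0.0033 -0.0001 -0.0049] shift after turn(m) [0.0007 0.0012 0.0713]
pad 831 (array([406.1, 272.1]), array([75.5, 65.6]), 2.8)
pad 2196 (array([432.1, 272.4]), array([127.4,  67.5]), 2.8)
pad 2256 (array([431.8, 273.3]), array([128.6,  69.4]), 3.6)
```

View pics/top2.png

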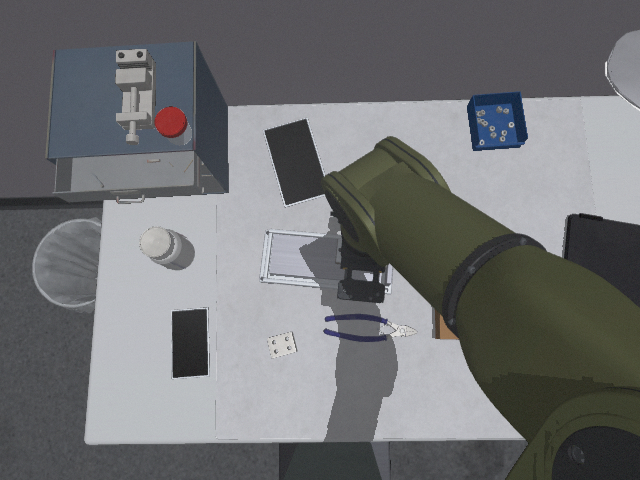

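View pics/w4.png

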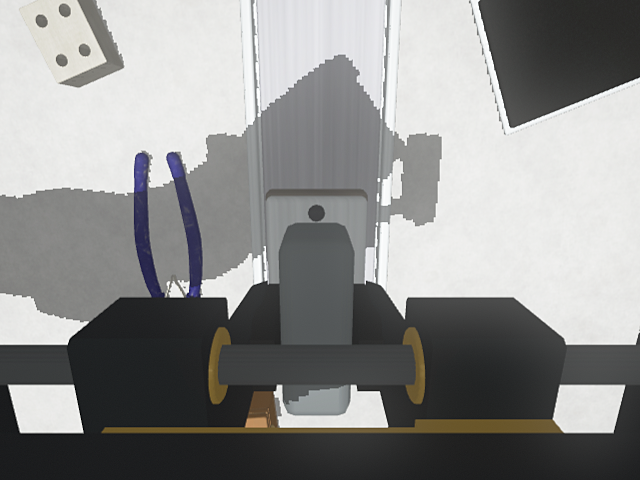

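The top view shows the cutters lying alone on the bench at (365,328), the pad empty at (190,342), and the arm over the lap. The wrist view shows the stone (265–368 px) over the plate (256–386 px). I'll check the centring in the wrist depth.

```bash
python3 - <<'E'
from h import *
s,Q=tool()
p,d=snapshot("wrist");m=camera_model("wrist");P=cloud(d,m)
L=(P-s["tool_pos"])@Q*1000   # tool frame, mm
Z=P[...,2];u=np.arange(640)[None]+0*Z;v=np.arange(480)[:,None]+0*Z
pl=(d>0)&(abs(Z-.045)<.006)&(v<190)&(u>200)&(u<430)
def edges(M,xs):
    o=[]
    for x in xs:
        q=M&(abs(L[...,0]-x)<4)
        if q.sum()>10:o.append((x,*np.round(np.percentile(L[q][:,1],[.5,99.5]),1)))
    return o
print("plate",np.median(Z[pl]),edges(pl,range(40,200,20)))
st=(d>0)&(v>180)&(v<300)&(u>230)&(u<400)&(L[...,2]>5)&(L[...,2]<32)
print("stone",np.median(L[st][:,2]),edges(st,range(20,50,6)),"xmax",np.percentile(L[st][:,0],99.5))
ha=(d>0)&(v>215)&(v<300)&(u>230)&(u<400)&(L[...,2]<-5);print("handle",np.median(L[ha][:,2]),edges(ha,(14,20,26)),np.percentile(L[ha][:,0],99.5))
E
```

```text
t 17.07 p [582.3 -64.5 172.1] x [0.111 0.994 0.002] y [ 0.994 -0.111 -0.003] z [-0.003  0.002 -1.   ] open 0.287 F [ 0.1  0.3 -1.5] ff 45.0
plate 0.04590889699614317 [(40, np.float64(-36.8), np.float64(41.7)), (60, np.float64(-36.9), np.float64(41.8)), (80, np.float64(-37.2), np.float64(41.9)), (100, np.float64(-37.1), np.float64(41.6)), (120, np.float64(-37.0), np.float64(42.1)), (140, np.float64(-36.9), np.float64(41.7))]
stone 15.544418506097665 [(20, np.float64(-21.4), np.float64(20.6)), (26, np.float64(-21.3), np.float64(20.3)), (32, np.float64(-21.1), np.float64(20.4)), (38, np.float64(-21.2), np.float64(20.2)), (44, np.float64(-21.5), np.float64(20.9))] xmax 45.27758509727798
handle -17.929497092682258 [(14, np.float64(-27.1), np.float64(26.6)), (20, np.float64(-13.3), np.float64(12.4)), (26, np.float64(-13.2), np.float64(12.4))] 35.360608703329355
```

```bash
python3 -m inch '-1 0 .0013 .015 0 0 0;-1 0 .0013 .02 0 0 0;-1 0 0 .02 0 0 0;-1 0 0 .015 0 0 0;-1 0 0 .008 0 0 0;-1 0 0 .004 0 0 0;-1 0 0 .002 0 0 0;-1 0 0 0 0 0 0;-1 0 0 0 0 0 0;-1 0 0 0 0 0 0'; python3 go.py 583.8 -66.8 77.4 -6.4;  python3 -m inch '-1 0 0 0 0 0 0';python3 go.py 583.8 -66.8 77.4 -6.4;
```

```text
clock: 17.95
tool_pos: [0.5864, -0.0658, 0.0898]
eef_rot: [0.745, 0.667, 0.001, -0.0]
contact_force: [0.5, 0.4, -0.9]
opening: 0.293
finger_force: 45.0
t 17.95 p [586.4 -65.8  89.8] x [0.111 0.994 0.001] y [ 0.994 -0.111  0.001] z [ 0.001  0.001 -1.   ] open 0.293 F [ 0.5  0.4 -0.9] ff 45.0
turn(tool,rad) [ 0.0009 -0.001   0.0007] shift after turn(m) [-0.0013 -0.0024  0.0124]
clock: 18.03
tool_pos: [0.5863, -0.0659, 0.0897]
eef_rot: [0.745, 0.667, 0.001, -0.0]
contact_force: [0.1, -0.7, -1.3]
opening: 0.289
finger_force: 45.0
t 18.03 p [586.3 -65.9  89.7] x [0.111 0.994 0.001] y [ 0.994 -0.111  0.001] z [ 0.001  0.001 -1.   ] open 0.289 F [ 0.1 -0.7 -1.3] ff 45.0
turn(tool,rad) [ 0.0007 -0.0009  0.0006] shift after turn(m) [-0.0011 -0.0023  0.0123]
```

```bash
cat > wm.py <<'E'
from h import *
s,Q=tool()
p,d=snapshot("wrist");m=camera_model("wrist");P=cloud(d,m);L=(P-s["tool_pos"])@Q*1000
v,u=np.mgrid[:480,:640]
def edges(M,xs):
    for x in xs:
        q=M&(abs(L[...,0]-x)<4)
        if q.sum()>10:
            a,b=np.percentile(L[q][:,1],[.5,99.5]);print(x,"lo/hi",np.round([a,b],1),"mid",round((a+b)/2,1))
h=np.median(L[(d>0)&(v>40)&(v<150)&(u>290)&(u<350)][:,2]);print("plate below TCP",h)
edges((d>0)&(abs(L[...,2]-h)<5)&(L[...,0]>52)&(abs(L[...,1])<60),(60,80,100,120,140))
print("stone");edges((d>0)&(L[...,2]>5)&(L[...,2]<28)&(abs(L[...,1])<28),(20,30,40))
E
python3 wm.py
```

```text
t 18.03 p [586.3 -65.9  89.7] x [0.111 0.994 0.001] y [ 0.994 -0.111  0.001] z [ 0.001  0.001 -1.   ] open 0.289 F [ 0.1 -0.7 -1.3] ff 45.0
plate below TCP 44.242866599366195
60 lo/hi [-41.4  37.2] mid -2.1
80 lo/hi [-41.5  37.1] mid -2.2
100 lo/hi [-41.5  37.1] mid -2.2
120 lo/hi [-41.6  37.2] mid -2.2
stone
20 lo/hi [-21.5  20.3] mid -0.6
30 lo/hi [-21.3  20.3] mid -0.5
40 lo/hi [-21.5  20.6] mid -0.4
```

```bash
python3 -m inch '-1 -.001 -.0018 .003 0 0 0;-1 0 0 .002 0 0 0;-1 0 0 .001 0 0 0;-1 0 0 0 0 0 0;-1 0 0 0 0 0 0;-1 0 0 0 0 0 0';python3 wm.py;python3 -m inch '-1 0 0 .001 0 0 0;-1 0 0 .001 0 0 0;-1 0 0 0 0 0 0;-1 0 0 0 0 0 0'
```

```text
clock: 18.58
tool_pos: [0.5836, -0.067, 0.083]
eef_rot: [0.745, 0.667, -0.0, -0.0]
contact_force: [-0.8, -1.1, 0.7]
opening: 0.293
finger_force: 45.0
t 18.58 p [583.6 -67.   83. ] x [0.111 0.994 0.   ] y [ 0.994 -0.111 -0.001] z [-0.001  0.    -1.   ] open 0.293 F [-0.8 -1.1  0.7] ff 45.0
plate below TCP 37.783500570999365
60 lo/hi [-38.8  39.9] mid 0.5
80 lo/hi [-38.8  39.8] mid 0.5
100 lo/hi [-38.7  39.9] mid 0.6
120 lo/hi [-38.8  40. ] mid 0.6
stone
20 lo/hi [-21.3  20.5] mid -0.4
30 lo/hi [-21.1  20.5] mid -0.3
40 lo/hi [-21.3  20.7] mid -0.3
clock: 18.97
tool_pos: [0.5839, -0.0668, 0.081]
eef_rot: [0.745, 0.667, -0.0, -0.0]
contact_force: [-1.6, -1.3, 3.1]
opening: 0.29
finger_force: 45.0
```

```bash
python3 -m inch '-1 0 0 .0012 0 0 0;-1 0 0 .0012 0 0 0;-1 0 0 .0012 0 0 0;-1 0 0 0 0 0 0;-1 0 0 0 0 0 0;-1 0 0 0 0 0 0;-1 0 0 0 0 0 0';python3 go.py 598.1 60.5 77.4 -6.4
```

```text
clock: 19.55
tool_pos: [0.5839, -0.0668, 0.0776]
eef_rot: [0.745, 0.667, -0.0, -0.0]
contact_force: [-2.6, -1.4, 6.9]
opening: 0.29
finger_force: 45.0
t 19.55 p [583.9 -66.8  77.6] x [0.111 0.994 0.   ] y [ 0.994 -0.111 -0.001] z [-0.  0. -1.] open 0.29 F [-2.6 -1.4  6.9] ff 45.0
turn(tool,rad) [-0.0005 -0.0004  0.0008] shift after turn(m) [ 1.281e-01 -1.000e-04  2.000e-04]
```

```bash
python3 -m inch '-1 .002 0 0 0 0 0;-1 .003 0 0 0 0 0;-1 .004 0 0 0 0 0;-1 .004 0 0 0 0 0;-1 .004 0 0 0 0 0;-1 .004 0 0 0 0 0;-1 .004 0 0 0 0 0;-1 .004 0 0 0 0 0';python3 go.py 598.1 60.5 77.4 -6.4
```

```text
clock: 20.22
tool_pos: [0.5882, -0.0395, 0.0778]
eef_rot: [0.746, 0.666, -0.0, 0.001]
contact_force: [0.6, -4.2, 6.2]
opening: 0.29
finger_force: 45.0
t 20.22 p [588.2 -39.5  77.8] x [ 0.112  0.994 -0.001] y [ 0.994 -0.112  0.002] z [ 0.001 -0.002 -1.   ] open 0.29 F [ 0.6 -4.2  6.2] ff 45.0
turn(tool,rad) [ 0.0016  0.0015 -0.0005] shift after turn(m) [ 0.1005 -0.0013  0.0004]
```

```bash
python3 -m inch '-1 .004 -.0002 .0002 0 0 0;-1 .004 -.0002 0 0 0 0;-1 .004 -.0002 0 0 0 0;-1 .004 -.0001 0 0 0 0;-1 .004 -.0001 0 0 0 0;-1 .004 -.0001 0 0 0 0;-1 .004 -.0001 0 0 0 0;-1 .004 0 0 0 0 0;-1 .004 0 0 0 0 0;-1 .004 0 0 0 0 0';python3 go.py 598.1 60.5 77.4 -6.4
```

```text
clock: 21.05
tool_pos: [0.5916, 0.0003, 0.0776]
eef_rot: [0.746, 0.666, -0.0, 0.001]
contact_force: [-0.6, -4.5, 5.0]
opening: 0.295
finger_force: 45.0
t 21.05 p [5.916e+02 3.000e-01 7.760e+01] x [ 0.112  0.994 -0.002] y [ 0.994 -0.112  0.001] z [ 0.001 -0.002 -1.   ] open 0.295 F [-0.6 -4.5  5. ] ff 45.0
turn(tool,rad) [ 0.0014  0.0015 -0.0005] shift after turn(m) [ 0.0605 -0.0002  0.0002]
```

```bash
python3 -m inch '-1 .004 0 .0003 0 0 0;-1 .004 0 0 0 0 0;-1 .004 0 0 0 0 0;-1 .004 0 0 0 0 0;-1 .004 0 0 0 0 0;-1 .004 0 0 0 0 0;-1 .004 0 0 0 0 0;-1 .004 0 0 0 0 0;-1 .004 0 0 0 0 0;-1 .004 0 0 0 0 0';python3 go.py 598.1 60.5 77.4 -6.4
```

```text
clock: 21.88
tool_pos: [0.596, 0.0401, 0.0774]
eef_rot: [0.746, 0.666, -0.0, 0.001]
contact_force: [-0.0, -4.5, 6.3]
opening: 0.293
finger_force: 45.0
t 21.88 p [596.   40.1  77.4] x [ 0.112  0.994 -0.002] y [ 0.994 -0.112  0.001] z [ 0.001 -0.002 -1.   ] open 0.293 F [-0.  -4.5  6.3] ff 45.0
turn(tool,rad) [ 0.0014  0.0016 -0.0005] shift after turn(m) [ 0.0205 -0.0002 -0.    ]
```

```bash
python3 -m inch '-1 .004 0 0 0 0 0;-1 .004 0 0 0 0 0;-1 .004 0 0 0 0 0;-1 .004 0 0 0 0 0;-1 .003 0 0 0 0 0;-1 .0015 0 0 0 0 0;-1 0 0 0 0 0 0;-1 0 0 0 0 0 0';python3 wm.py; python3 - <<'E'
from h import *
p,d=snapshot("wrist");cv2.imwrite("pics/w5.png",p[:,:,::-1])
E
```

```text
clock: 22.55
tool_pos: [0.5984, 0.0613, 0.0775]
eef_rot: [0.745, 0.667, 0.0, 0.001]
contact_force: [-0.1, -3.3, 6.7]
opening: 0.289
finger_force: 45.0
t 22.55 p [598.4  61.3  77.5] x [ 0.111  0.994 -0.   ] y [ 0.994 -0.111  0.002] z [ 0.002 -0.    -1.   ] open 0.289 F [-0.1 -3.3  6.7] ff 45.0
plate below TCP 77.0456584681403
60 lo/hi [-59.8  59.9] mid 0.1
80 lo/hi [-59.3  59.5] mid 0.1
100 lo/hi [-59.4  59.5] mid 0.0
120 lo/hi [-59.5  59.4] mid -0.0
stone
20 lo/hi [-21.5  20.4] mid -0.6
30 lo/hi [-21.3  20.3] mid -0.5
40 lo/hi [-21.3  20.5] mid -0.4
```

View pics/w5.png

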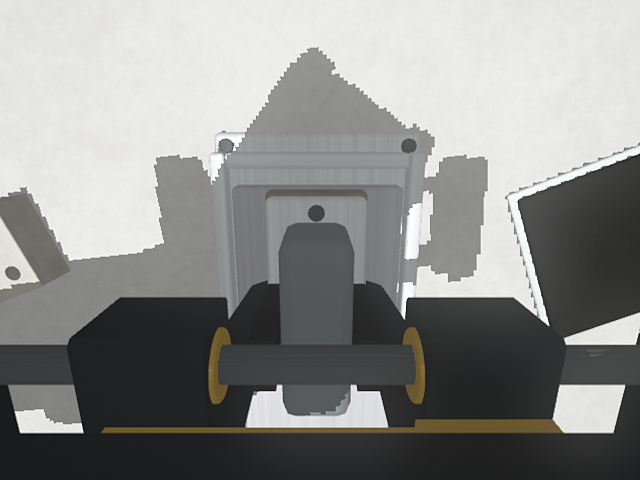

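The wrist view shows the stone's front edge at row 192, just short of the plate's end edge at row 185. I'll work out how much is left.

```bash
python3 - <<'E'
from h import *
s,Q=tool();m=camera_model("wrist")
g=lambda uv,z:np.round(((ray(uv,z,m)-s["tool_pos"])@Q*1000)[:,0],1)
print("plate end x",g([[240,185],[390,185]],.039),"stone front x (top edge, z=.061)",g([[315,190],[315,192]],.061))
E
```

```text
t 22.65 p [598.3  61.3  77.5] x [ 0.111  0.994 -0.   ] y [ 0.994 -0.111  0.002] z [ 0.001 -0.    -1.   ] open 0.291 F [-0.6 -3.4  5.9] ff 45.0
plate end x [45.9 45.9] stone front x (top edge, z=.061) [46.6 45.8]
```

```bash
python3 -m inch '-1 0 0 -.003 0 0 0;-1 0 0 -.006 0 0 0;-1 0 0 -.015 0 0 0;-1 0 0 -.025 0 0 0;-1 0 0 -.025 0 0 0;-1 0 0 -.025 0 0 0;-1 0 0 0 0 0 0;-1 0 0 0 0 0 0';python3 go.py 432 273 120 -86.5
```

```text
clock: 23.32
tool_pos: [0.5978, 0.0631, 0.1769]
eef_rot: [0.745, 0.667, 0.002, -0.0]
contact_force: [-0.6, -0.4, -1.7]
opening: 0.288
finger_force: 45.0
t 23.32 p [597.8  63.1 176.9] x [0.11  0.994 0.003] y [ 0.994 -0.11   0.002] z [ 0.002  0.003 -1.   ] open 0.288 F [-0.6 -0.4 -1.7] ff 45.0
turn(tool,rad) [-7.0000e-04 -3.4000e-03  1.3994e+00] shift after turn(m) [-0.1527 -0.2197  0.0569]
```

```bash
python3 -m inch '-1 0 0 0 0 0 .1077;-1 0 0 0 0 0 .1077;-1 0 0 0 0 0 .1077;-1 0 0 0 0 0 .1077;-1 0 0 0 0 0 .1077;-1 0 0 0 0 0 .1077;-1 0 0 0 0 0 .1077;-1 0 0 0 0 0 .1077;-1 0 0 0 0 0 .1077;-1 0 0 0 0 0 .1077;-1 0 0 0 0 0 .1077;-1 0 0 0 0 0 .1077;-1 0 0 0 0 0 .1077;-1 0 0 0 0 0 0'
python3 -m inch '-1 -.0127 -.0183 0 0 0 0;-1 -.0127 -.0183 0 0 0 0;-1 -.0127 -.0183 0 0 0 0;-1 -.0127 -.0183 0 0 0 0;-1 -.0127 -.0183 0 0 0 0;-1 -.0127 -.0183 0 0 0 0;-1 -.0127 -.0183 0 0 0 0;-1 -.0127 -.0183 0 0 0 0;-1 -.0127 -.0183 0 0 0 0;-1 -.0127 -.0183 0 0 0 0;-1 -.0127 -.0183 0 0 0 0;-1 -.0127 -.0183 0 0 0 0;-1 0 0 0 0 0 0;-1 0 0 0 0 0 0'
python3 go.py 432 273 120 -86.5
```

```text
clock: 24.48
tool_pos: [0.596, 0.0622, 0.1742]
eef_rot: [1.0, 0.029, -0.002, -0.0]
contact_force: [0.1, 0.5, -2.0]
opening: 0.288
finger_force: 45.0
clock: 25.65
tool_pos: [0.4305, 0.2731, 0.1754]
eef_rot: [0.999, 0.033, -0.001, -0.0]
contact_force: [0.4, -0.3, -1.1]
opening: 0.294
finger_force: 45.0
t 25.65 p [430.5 273.1 175.4] x [ 0.998  0.066 -0.002] y [ 0.066 -0.998 -0.001] z [-0.002  0.    -1.   ] open 0.294 F [ 0.4 -0.3 -1.1] ff 45.0
turn(tool,rad) [-0.0006  0.0024  0.0049] shift after turn(m) [0.0015 0.0002 0.0554]
```

```bash
python3 -m inch '-1 .0014 0 .02 0 0 .005;-1 0 0 .02 0 0 0;-1 0 0 .02 0 0 0;-1 0 0 .02 0 0 0;-1 0 0 .02 0 0 0;-1 0 0 .015 0 0 0;-1 0 0 .007 0 0 0;-1 0 0 .003 0 0 0;-1 0 0 0 0 0 0;-1 0 0 0 0 0 0'; python3 go.py 432 273 43.4 -86.5;python3 - <<'E'
from h import *
p,d=snapshot("wrist");cv2.imwrite("pics/w6.png",p[:,:,::-1])
E
```

```text
clock: 26.48
tool_pos: [0.4339, 0.2721, 0.0517]
eef_rot: [1.0, 0.027, 0.0, -0.001]
contact_force: [0.9, 0.1, -1.9]
opening: 0.291
finger_force: 45.0
t 26.48 p [433.9 272.1  51.7] x [0.999 0.055 0.   ] y [ 0.055 -0.999 -0.001] z [ 0.     0.001 -1.   ] open 0.291 F [ 0.9  0.1 -1.9] ff 45.0
turn(tool,rad) [-0.0011 -0.0002 -0.0065] shift after turn(m) [-0.0018 -0.001   0.0083]
```

View pics/w6.png

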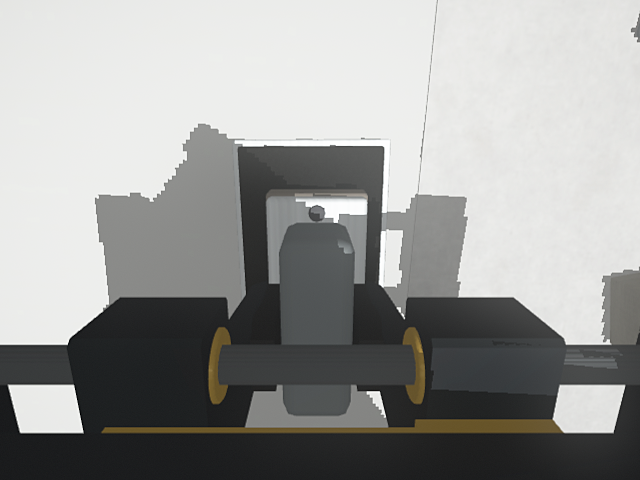

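The wrist view shows the stone (267–368 px) square over the pad (238–385 px) and nearly centred, perhaps 2 mm to the right. I'll shift slightly, set it down, release and back off.

```bash
python3 -m inch '-1 -.0015 -.0008 .003 0 0 0;-1 0 0 .002 0 0 0;-1 0 0 .0015 0 0 0;-1 0 0 .001 0 0 0;-1 0 0 0 0 0 0;-1 0 0 0 0 0 0'; python3 go.py 432 273 43.4 -86.5
```

```text
clock: 27.03
tool_pos: [0.4318, 0.273, 0.0437]
eef_rot: [1.0, 0.027, -0.0, -0.0]
contact_force: [0.1, 0.1, -1.8]
opening: 0.291
finger_force: 45.0
t 27.03 p [431.8 273.   43.7] x [ 0.998  0.055 -0.001] y [ 0.055 -0.998 -0.001] z [-0.001  0.001 -1.   ] open 0.291 F [ 0.1  0.1 -1.8] ff 45.0
turn(tool,rad) [-0.0008  0.0005 -0.0061] shift after turn(m) [0.0002 0.     0.0003]
```

```bash
python3 -m inch '-1 0 0 .0006 0 0 0;-1 0 0 0 0 0 0;-.2 0 0 0 0 0 0;.2 0 0 0 0 0 0;.44 0 0 0 0 0 0;.44 0 0 0 0 0 0;.44 0 0 0 0 0 0;.44 0 0 -.005 0 0 0;.44 0 0 -.015 0 0 0;.44 0 0 -.03 0 0 0;.44 0 0 -.03 0 0 0;.44 0 0 -.03 0 0 0;.44 0 0 -.03 0 0 0;.44 0 0 -.03 0 0 0;.44 0 0 0 0 0 0;.44 0 0 0 0 0 0'
python3 - <<'E'
from h import *
tool();p,d=snapshot("top");cv2.imwrite("pics/top3.png",p[:,:,::-1]);m=camera_model("top")
q,e=snapshot("wrist");mw=camera_model("wrist");P=cloud(e,mw);Z=P[...,2]
r_=(e>0)&(Z>.015)&(Z<.035)&(np.hypot(P[...,0]-.432,P[...,1]-.273)<.06);print("sole",rect(P[r_]),"z",np.percentile(Z[r_],[5,50,95]))
hh=(e>0)&(Z>.05)&(Z<.07)&(np.hypot(P[...,0]-.432,P[...,1]-.273)<.05);print("handle",rect(P[hh]))
b=(e>0)&(q.max(-1)<70)&(Z<.012)&(np.hypot(P[...,0]-.432,P[...,1]-.273)<.09);print("pad",rect(P[big(b)]))
cv2.imwrite("pics/w7.png",q[:,:,::-1])
E
```

```text
clock: 28.37
tool_pos: [0.4327, 0.2733, 0.2149]
eef_rot: [1.0, 0.027, 0.001, -0.002]
contact_force: [-0.6, -0.3, -0.6]
opening: 0.718
finger_force: 0.0
t 28.37 p [432.7 273.3 214.9] x [0.999 0.054 0.003] y [ 0.054 -0.999 -0.003] z [ 0.003  0.003 -1.   ] open 0.718 F [-0.6 -0.3 -0.6] ff 0.0
sole (array([431.9, 271.6]), array([88., 44.]), 3.2) z [0.01800967 0.02653323 0.02803357]
handle (array([431.7, 271.9]), array([69. , 25.7]), 3.8)
pad (array([430.8, 273.2]), array([130.1,  70. ]), 3.4)
```

View pics/top3.png

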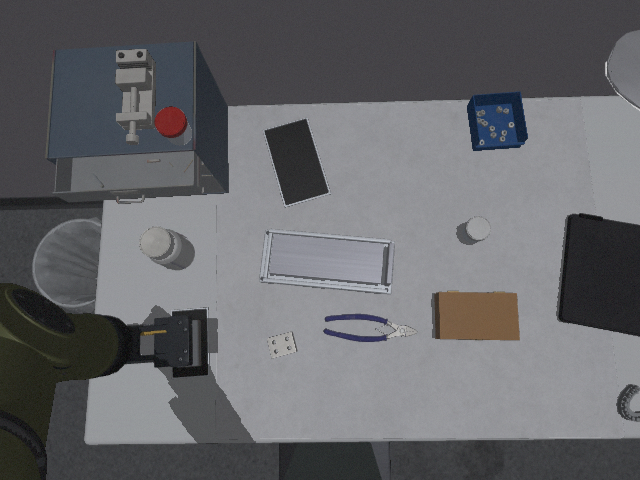

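The top view shows the plate clear, the cutters flat on the bench at (365,328), and the bystanders where they were. The wrist measurement puts the stone within 2 mm and 0.5° of the pad's centre and axes. I'll hand it in.

```bash
python3 -c "
from plant import r
print(r.finish_job())"
```

```text
the job is handed in; nothing more can be done
None
```

The job is handed in at about 28 s: the cutters lie flat on the bench, the plate was dressed in one stroke at about 8 N, and the stone is back square on its pad, with the bystanders left where they stood.

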